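# Unlock the test jig and hold its lid half open

## Task

I need to look under the lid of the board test jig. Turn its lock knob clockwise until it stops, so that the bolt draws back and frees the lid; then take the lid by its bow handle, lift it to 45 degrees from closed and keep holding it there with the fingers: it falls shut by itself, so the program finishes while still holding it, without letting go. Leave the marker and the magnetic dish where they are.

Things in the scene. Friction and masses are not known exactly. Their poses are not given: they have to be found in the camera images.
- jig: board test jig, fixed: aluminium base plate 210 x 155 x 12 mm, on it a grey box with an aluminium-framed clear lid (97 mm wide, top at z 73 mm) and, right (-y) of the box, a pedestal (top z 84 mm) with bolt and lock knob. Origin: centre of the plate's underside, on the bench. Own +x runs from front (handle) to rear (hinge), +y left, z up; turned by up to 0.25 rad
- lock_knob (a joint): angle of the lock knob, rad: 0 = bolt locked over the lid, 1.4 = end stop, bolt drawn back 14 mm (geared to the knob); grows clockwise seen from above; starts between 0 and 0.2. The lid is free from about 0.8 on. Light friction (0.03 N m), stays where left
- knob_grip (a point): on the lock knob's vertical axis, in the black upright grip bar (46 long, 12 thick, 26 mm high); bar top 11 mm above this point, top of the 38 mm round hub 14 mm below. At jig (-20, -56, 106) mm. At knob value 0 the bar runs along the jig's x; it turns with the knob. The lid's edge is 34 mm to its left (+y) and lower
- lid (a joint): lid angle, rad: 0 = closed, grows as the front edge is lifted; 0.785 = 45 degrees; free up to 1.7. The lid weighs about 0.5 kg (hidden variation) and falls shut unless held; about 3 N at the handle lifts it
- lid_handle (a point): middle of the lid's bow handle: a round steel bar, 12 mm diameter, parallel to the jig's y and 62 mm clear between its two side arms (10 mm thick), 48 mm in front of the lid's front edge. 241 mm from the hinge axis; closed it is at jig (-133, 26, 68) mm. It turns with the lid
- lid_hinge (a point): middle of the lid's hinge axis at the rear of the jig, jig (108, 26, 68) mm; the axis is parallel to the jig's y
- marker: loose marker pen, 135 mm long and 17 mm thick, lying on the bench to the right of the jig, by the small vice: leave it. Origin: underside centre
- magnet_dish: loose round magnetic dish, 66 mm across and 14 mm high, on the bench to the right of the jig, towards the front: leave it. Origin: underside centre
Mind the look-alikes: they are no part of the job. Leave any yellow look-alike of the magnet_dish alone.

How it is judged:
By the outcome, as a careful person would: the job done as asked, in the order asked, and still so for the second after the job is handed in, while the arm keeps its last pose, push and grip.
It also fails if it takes over 48 s, if anything falls off the work surface, if the arm or the gripper's body presses on something with over 40 N, if the wrist force passes 120 N, or if a joint passes its speed limit or range.

## Robot

A 6-joint arm with a two-finger parallel gripper is mounted at the origin on a cart in front of the work surface, level with it; the furniture and walls round the work are solid. World frame = base frame: x ahead of the robot, y to its left, z up, the work surface at z = 0. Lengths are in m, angles in degrees, forces in N, time in s.
With the tool pointing down it reaches from about 0.275 to 0.825 m from the base axis. Payload 4.9 kg.
Tool frame: the origin (TCP) lies at the very end of the fingers, on their centre line; the grasp point (between the pads) lies 19 mm behind it (bot.grasp_offset is the z of the grasp point in the tool frame, in m); z points along the fingers, y is the line along which they close (so a half turn about z gives the same grasp; the last joint's range is limited). The gripper opens to 85 mm and grips with 20 to 120 N. Pads are 22 mm wide; open, the fingers measure 114 mm over their backs; the gripper's body (76 mm by 85 mm) begins 54 mm behind the grasp point. The pads swing forward as they close: fully open they stand 13 mm farther back than shut.
Start: joints at [-79.137, 18.69, -11.035, 60.275, 0, 82.311], TCP at [0.175, -0.521, 0.231] pointing down, gripper open.
Joint ranges: [-152.03, 152.03], [-55.5, 102.48], [-74.3, 77.21], [-110.64, 120.58], [-84.22, 78.4], [-180, 180]. Speed limits (degrees/s): [147.25, 147.25, 180, 180, 180, 180].

## Interface

Orientations are given as a 3x3 rotation matrix whose columns are the frame's x, y, z axes.
In Python, from cell import readout, imaging, ticket, bot gives the robot as it stands.
- The arm moves only by the tool carry_out, never from a script. Its argument "motion" is a list of rows, each an object with "slide": the shift along the tool's x, y, z in units of 30 mm (1.0 is 30 mm), a list of three; "rot": the turn, a rotation vector about the tool's x, y, z in rad, a list of three; "hand": the closure, from -1 (fully open) to 1 (shut). A call has exactly 8 rows; each row is the pose to reach, as a shift and turn from the pose commanded when the call began, along the tool's axes at that moment; what a row does not reach only later rows make up. A row lasts 1/10 s, in which the tool goes at most 50 mm and 8.59 degrees, less where a joint would pass 70% of its speed; a pose out of reach is approached as far as the arm can. A call with a gripper value outside its range is refused whole. The fingers move at their own pace and stop on an object; the grip force is fixed at half the most. Time passes only in rows, so rows that repeat a pose let the fingers close, or fill a call up. It gives the time, the measured TCP pose, the force, the opening and the grip force at its end, in the units of the state.
- readout.get_obs(): the state, without advancing time (a new reading comes with each control period).
- imaging.snapshot(name): name is "side" or "top"; returns the picture (400x640x3 uint8, red, green, blue); there is no depth.
- imaging.get_calibration(name): a dict with "mtx" (3x3 intrinsics, pixels), "xyz" and "attitude" of the camera in the world. Camera axes: x right, y down, z forward; pixel columns grow to the right and rows downward; lengths in m; the calibration is good to about 2 mm. A picture is of the moment at which its call begins. get_calibration takes no time and is no camera call.
- ticket.hand_in(): hands the job in; it is judged then, once.
The state is a dict: "clock": time; "q": joint angles; "dq": joint speeds; "effort": joint torques, N m; "tcp_pos": TCP position; "orientation": TCP orientation; "wrist_force": force on the tool from outside, world axes, zero at the start; "ft_torque": the same for the moment, N m; "gripper_width": opening from 0.0 (shut) to 1.0 (fully open); "grasp_force": force on a finger pad.
Only numpy, scipy, OpenCV 4.12 (cv2) and the standard library are available. Lean on these libraries where they do the work, as an engineer would, in place of code of your own. Each camera call takes 0.05 s, during which the arm holds its last target. There are 200 camera calls.

## Working session

There is one attempt and no reset: what is moved stays moved. The work goes in short steps, Python scripts to look and compute and a tool call to move; the robot and the scene stay as the last step left them, time stands still between calls to the robot, and variables do not carry over. Pictures are saved under pics/ and viewed, at most 10 in all, crops included, and the job is handed in when it is done.

Besides the shell and the picture viewer there is one more tool, called after "Call:" in YAML: its name, and indented under it one key for each argument. carry_out: Moves the arm, as the interface text tells. Its arguments: {"type":"object","properties":{"motion":{"type":"array","items":{"type":"object","properties":{"slide":{"type":"array","items":{"type":"number"}},"rot":{"type":"array","items":{"type":"number"}},"hand":{"type":"number"}}}}},"required":["motion"]}

```bash
ls; mkdir -p pics; python3 - <<'E'
from cell import readout, imaging, ticket, bot
import cv2
for n in("top","side"):
    cv2.imwrite(f"pics/{n}0.png",imaging.snapshot(n)[...,::-1]); print(imaging.get_calibration(n))
o=readout.get_obs();print(o, bot.grasp_offset)
E
```

```text
pics
{'mtx': array([[402.51553322,   0.        , 322.87169517],
       [  0.        , 402.51553322, 203.63169965],
       [  0.        ,   0.        ,   1.        ]]), 'xyz': array([0.36497074, 0.09656495, 1.0290865 ]), 'attitude': array([[-0.00414499, -0.98123535,  0.19276932],
       [-0.99983085,  0.00752085,  0.01678396],
       [-0.0179188 , -0.19266715, -0.98110055]])}
{'mtx': array([[362.31325314,   0.        , 325.35966937],
       [  0.        , 362.31325314, 193.59413228],
       [  0.        ,   0.        ,   1.        ]]), 'xyz': array([0.10594845, 0.76256001, 0.42550151]), 'attitude': array([[-0.85023533, -0.17915018,  0.49497989],
       [-0.52583693,  0.33263596, -0.78284663],
       [-0.024401  , -0.92588257, -0.37702263]])}
{'clock': 0.1, 'q': array([-7.91372688e+01,  1.87282130e+01, -1.10868168e+01,  6.02761592e+01,
        4.02593663e-04,  8.23101705e+01]), 'dq': array([-0.11164839, -0.02604299,  0.07696722,  0.00843572,  0.07919307,
       -0.07251993]), 'effort': array([ 9.47124609e-04, -4.44241440e+01,  2.63036889e+01,  7.90231337e-03,
       -7.37243636e-05,  1.55083268e-05]), 'tcp_pos': array([ 0.17489994, -0.52088293,  0.23057391]), 'orientation': array([[ 9.48032208e-01,  3.18174238e-01, -2.93037249e-04],
       [ 3.18174297e-01, -9.48030943e-01,  1.56435450e-03],
       [ 2.19928922e-04, -1.57629537e-03, -9.99998733e-01]]), 'wrist_force': array([-0.16386123,  0.48260908,  0.36421185]), 'ft_torque': array([-0.01899154,  0.01726196, -0.01209429]), 'grasp_force': 0.0, 'gripper_width': 1.0001014531295738} -0.0187
```

View pics/top0.png

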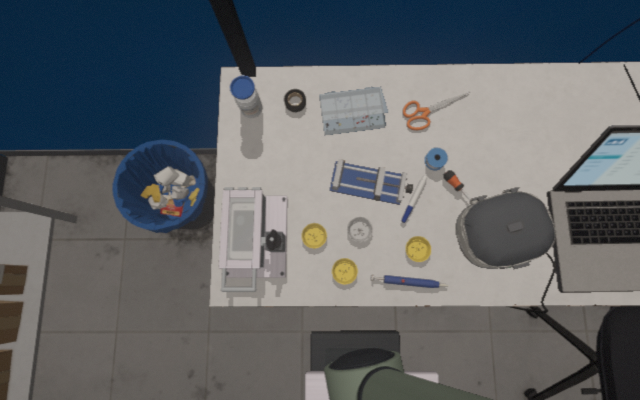

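View pics/side0.png

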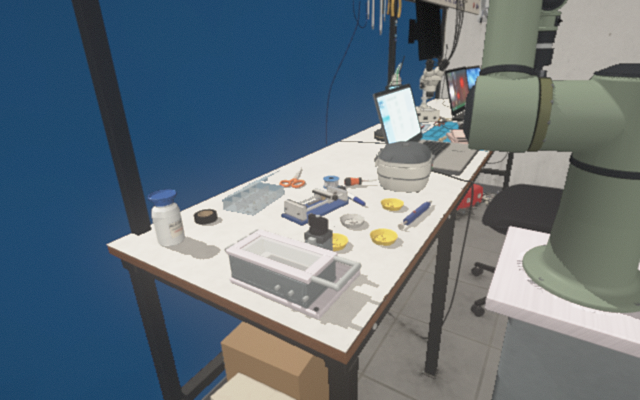

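The top view shows the jig at about (255,240) px, with the knob at (274,240) and the handle at about (238,288). The dish is at (360,231) and the marker at (414,200). Next I'll zoom in on the jig.

```bash
python3 - <<'E'
import cv2,numpy as np
a=cv2.imread("pics/top0.png")[180:300,205:305]; b=cv2.imread("pics/side0.png")[205:315,220:370]
cv2.imwrite("pics/c0.png",cv2.resize(a,None,fx=5,fy=5,interpolation=cv2.INTER_CUBIC))
cv2.imwrite("pics/c1.png",cv2.resize(b,None,fx=5,fy=5,interpolation=cv2.INTER_CUBIC))
E
```

```text
(no output)
```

View pics/c0.png

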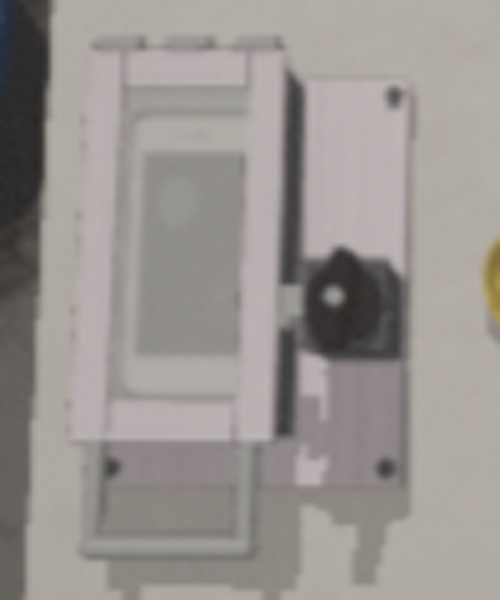

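View pics/c1.png

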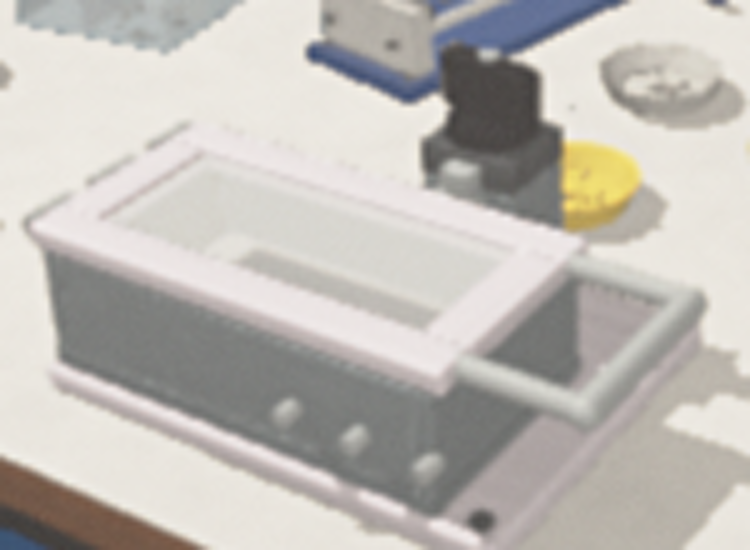

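```bash
cat > h.py <<'E'
import numpy as np
from cell import readout, imaging, bot
from scipy.spatial.transform import Rotation as R
cal={n:imaging.get_calibration(n) for n in("top","side")}
def proj(n,p):
    c=cal[n]; q=(np.atleast_2d(p)-c["xyz"])@c["attitude"]; q=q@c["mtx"].T; return q[:,:2]/q[:,2:]
def jw(s,p):
    p=np.atleast_2d(p)/1000.; c,si=np.cos(s[2]),np.sin(s[2])
    return np.c_[s[0]+c*p[:,0]-si*p[:,1], s[1]+si*p[:,0]+c*p[:,1], p[:,2]]
E
python3 - <<'E'
from h import *
from scipy.optimize import least_squares
T=[((167,547),(-133,26,68)),((408,80),(105,-77.5,12)),((405,487),(-105,-77.5,12)),((275,440),(-85,-22.5,73)),((70,440),(-85,74.5,73)),((342,300),(-20,-56,117))]
S=[((588,405),(-133,62,68)),((692,300),(-133,-10,68)),((440,378),(-85,74.5,73)),((583,240),(-85,-22.5,73)),((490,58),(-20,-56,117))]
ut=np.array([t[0] for t in T])/5+[205,180]; us=np.array([t[0] for t in S])/5+[220,205]
pt=[t[1] for t in T]; ps=[t[1] for t in S]
f=lambda s:np.r_[proj("top",jw(s,pt))-ut,proj("side",jw(s,ps))-us].ravel()
r=least_squares(f,[.3,.25,0],x_scale=[.1,.1,.1],loss="soft_l1")
print(r.x);print(f(r.x).reshape(-1,2).round(1))
for p in[(-20,-56,106),(-133,26,68),(108,26,68)]:print(jw(r.x,p))
# bar ends at knob angles
for k in(0,.1,.2):
    b=np.array([[-20+23*np.cos(k)*e,-56-23*np.sin(k)*e,117] for e in(1,-1)]);print(k,((proj("top",jw(r.x,b))-[205,180])*5).round(),((proj("side",jw(r.x,b))-[220,205])*5).round())
E
```

```text
[ 0.48302004  0.28432423 -0.00698174]
[[ 0.3  0.1]
 [ 0.7 -0.7]
 [-0.4  0.3]
 [-0.4  0.7]
 [-0.4  0.6]
 [-1.5 -0.8]
 [-0.3  0.6]
 [-0.3 -0.2]
 [ 0.1 -1.6]
 [ 1.4 -1.1]
 [-0.2 -0.5]]
[[0.46262955 0.22846523 0.106     ]]
[[0.35020481 0.31125216 0.068     ]]
[[0.59119893 0.30956958 0.068     ]]
0 [[336. 246.]
 [333. 347.]] [[441.  43.]
 [539.  68.]]
0.1 [[341. 246.]
 [328. 346.]] [[444.  41.]
 [535.  70.]]
0.2 [[346. 247.]
 [323. 346.]] [[448.  39.]
 [531.  72.]]
```

```bash
cat >> h.py <<'E'
def plan(pos,yaw=None,Rt=None):
    """slide/rot from present measured pose to target TCP pos and yaw of tool x (deg), pointing down"""
    o=readout.get_obs(); Rc=o["orientation"]
    if Rt is None:
        c,s=np.cos(np.radians(yaw)),np.sin(np.radians(yaw)); Rt=np.array([[c,s,0],[s,-c,0],[0,0,-1]])
    d=Rc.T@(np.array(pos)-o["tcp_pos"])/.03
    print("slide",d.round(3),"rot",R.from_matrix(Rc.T@Rt).as_rotvec().round(3),"q",o["q"].round(0),"t",o["clock"])
E
python3 - <<'E'
from h import *
import cv2
g=cv2.imread("pics/top0.png").max(2)[226:256,262:290]
for r in g[::2]:print(*["%3d"%v for v in r])
for t in(40,50,60):
    m=(g<t).astype(np.uint8);n,l,s,c=cv2.connectedComponentsWithStats(m);i=1+s[1:,4].argmax()
    ys,xs=np.nonzero(l==i);w,v=np.linalg.eigh(np.cov(xs,ys));print(t,s[i],xs.mean()+262,ys.mean()+226,v[:,1],w)
s=[0.48302,0.28432,-0.007]
for z in(92,117):print(proj("top",jw(s,(-20,-56,z))))
plan((.32,-.14,.25),72)
E
```

```text
74  67  84 129 170 182 182 184 185 183 184 185 186 186 186 183 185 185 187 187 186 187 186 179 148 160 173 176
 73  69  87 131 171 182 182 184 184 181 179 179 183 185 185 184 184 185 187 187 186 187 186 175 146 159 173 175
 67  69  87 128 168 178 178 180 165 126  78  69  88 118 161 179 181 183 184 184 184 186 186 175 148 159 174 175
 68  67  81  98 104 101 101  99  82  61  55  55  53  55  66  87  99 102 103 107 117 163 184 175 148 161 174 176
 69  70  90 101  92  80  67  60  55  54  53  54  52  50  50  57  68  77  84  88  73  89 135 157 144 158 173 176
 82  85 100 101  82  59  56  54  55  62  61  54  52  51  50  53  56  58  66  78  72  67  74 106 122 156 173 176
153 153 150 121  76  56  57  76 126 146 141 103  57  50  49  56  57  56  56  76  76  69  70  99 118 158 174 175
155 156 152 116  66  55  54  67 101 127 120  85  54  46  48  54  54  55  56  66  70  68  71  98 118 158 176 177
152 152 149 117  72  54  53  53  53  56  57  49  50  51  51  53  56  56  55  70  75  71  72  98 125 161 175 177
132 116 114  97  71  54  52  52  54  53  49  48  45  50  53  55  53  55  63  81  76  67  69  98 124 160 175 177
 80  80 106 102  79  61  56  54  53  53  52  48  49  53  52  52  55  62  68  82  73  66  71  97 124 161 174 176
 66  72  98  99  89  76  61  55  50  50  50  48  52  61  67  68  69  78  83  83  72  65  70 102 129 163 176 177
 66  74 119 141 133 114  94  73  64  62  61  64  63  65  63  62  65  68  69  71  69  68  73 106 128 162 176 178
 66  77 128 170 183 183 181 175 148 122 120 120 121 120 119 118 119 123 121 122 119 121 127 126 144 168 176 177
 66  77 128 170 182 185 183 170 150 142 142 143 144 143 141 140 141 143 145 143 142 142 141 128 137 164 175 176Traceback (most recent call last):
  File "<stdin>", line 6, in <module>
ValueError: attempt to get argmax of an empty sequence
```

```bash
python3 - <<'E'
from h import *
s=[0.48302,0.28432,-0.007]
for z in(92,117):print(proj("top",jw(s,(-20,-56,z))))
plan((.32,-.14,.25),72)
E
```

```text
[[273.44088575 240.31828157]]
[[271.92025201 239.18390965]]
slide [  8.625 -10.498  -0.629] rot [-0.001 -0.001 -0.933] q [-79.  19. -11.  60.   0.  82.] t 0.1
```

Call:
carry_out:
  motion:
    - {"slide": [1,-1.2,-0.1],"rot": [0,0,-0.12],"hand": -1}
    - {"slide": [2.1,-2.6,-0.2],"rot": [0,0,-0.24],"hand": -1}
    - {"slide": [3.2,-3.9,-0.3],"rot": [0,0,-0.36],"hand": -1}
    - {"slide": [4.3,-5.2,-0.4],"rot": [0,0,-0.48],"hand": -1}
    - {"slide": [5.4,-6.5,-0.5],"rot": [0,0,-0.6],"hand": -1}
    - {"slide": [6.5,-7.9,-0.5],"rot": [0,0,-0.72],"hand": -1}
    - {"slide": [7.6,-9.2,-0.6],"rot": [0,0,-0.84],"hand": -1}
    - {"slide": [8.6,-10.5,-0.6],"rot": [0,0,-0.94],"hand": -1}

```text
clock: 0.9
tcp_pos: [0.316, -0.1491, 0.2494]
orientation: [[0.299, 0.954, 0.001], [0.954, -0.299, -0.0], [-0.0, 0.001, -1.0]]
wrist_force: [1.8, 0.1, 0.3]
gripper_width: 1.003
grasp_force: 0.0
```

```bash
python3 - <<'E'
from h import *
plan((.463,.15,.22),127)
E
```

```text
slide [10.978  1.694  0.979] rot [ 0.001  0.    -0.949] q [-37.  -4. -35.  59.   0.  70.] t 0.9
```

Call:
carry_out:
  motion:
    - {"slide": [1.4,0.2,0.1],"rot": [0,0,-0.12],"hand": -1}
    - {"slide": [2.8,0.4,0.2],"rot": [0,0,-0.24],"hand": -1}
    - {"slide": [4.2,0.6,0.4],"rot": [0,0,-0.36],"hand": -1}
    - {"slide": [5.6,0.9,0.5],"rot": [0,0,-0.48],"hand": -1}
    - {"slide": [7,1.1,0.6],"rot": [0,0,-0.6],"hand": -1}
    - {"slide": [8.4,1.3,0.7],"rot": [0,0,-0.72],"hand": -1}
    - {"slide": [9.8,1.5,0.9],"rot": [0,0,-0.84],"hand": -1}
    - {"slide": [11,1.7,1],"rot": [0,0,-0.95],"hand": -1}

```text
clock: 1.7
tcp_pos: [0.4642, 0.1504, 0.2184]
orientation: [[-0.604, 0.797, -0.001], [0.797, 0.604, -0.0], [0.0, -0.001, -1.0]]
wrist_force: [0.8, -1.1, 0.1]
gripper_width: 1.001
grasp_force: 0.0
```

```bash
python3 - <<'E'
from h import *
plan((.463,.2285,.18),173)
E
```

```text
slide [2.098 1.541 1.281] rot [-0.    -0.001 -0.8  ] q [  9.  13. -21.  56.   0.  62.] t 1.7
```

Call:
carry_out:
  motion:
    - {"slide": [0.4,0.3,0.2],"rot": [0,0,-0.13],"hand": -1}
    - {"slide": [0.8,0.6,0.5],"rot": [0,0,-0.26],"hand": -1}
    - {"slide": [1.2,0.9,0.8],"rot": [0,0,-0.39],"hand": -1}
    - {"slide": [1.6,1.2,1],"rot": [0,0,-0.52],"hand": -1}
    - {"slide": [2,1.5,1.2],"rot": [0,0,-0.65],"hand": -1}
    - {"slide": [2.1,1.54,1.28],"rot": [0,0,-0.78],"hand": -1}
    - {"slide": [2.1,1.54,1.28],"rot": [0,0,-0.8],"hand": -1}
    - {"slide": [2.1,1.54,1.28],"rot": [0,0,-0.8],"hand": -1}

```text
clock: 2.5
tcp_pos: [0.4631, 0.2263, 0.1806]
orientation: [[-0.992, 0.129, -0.001], [0.129, 0.992, -0.0], [0.001, -0.0, -1.0]]
wrist_force: [1.1, 1.0, -0.1]
gripper_width: 1.001
grasp_force: 0.0
```

```bash
python3 - <<'E'
from h import *
import cv2
plan((.463,.2285,.096),173)
a=imaging.snapshot("side")[...,::-1][190:310,220:380]
cv2.imwrite("pics/c2.png",cv2.resize(a,None,fx=5,fy=5,interpolation=cv2.INTER_CUBIC))
E
```

```text
slide [0.011 0.075 2.819] rot [-0.    -0.001 -0.008] q [ 18.  17. -21.  52.  -0.  25.] t 2.5
```

View pics/c2.png

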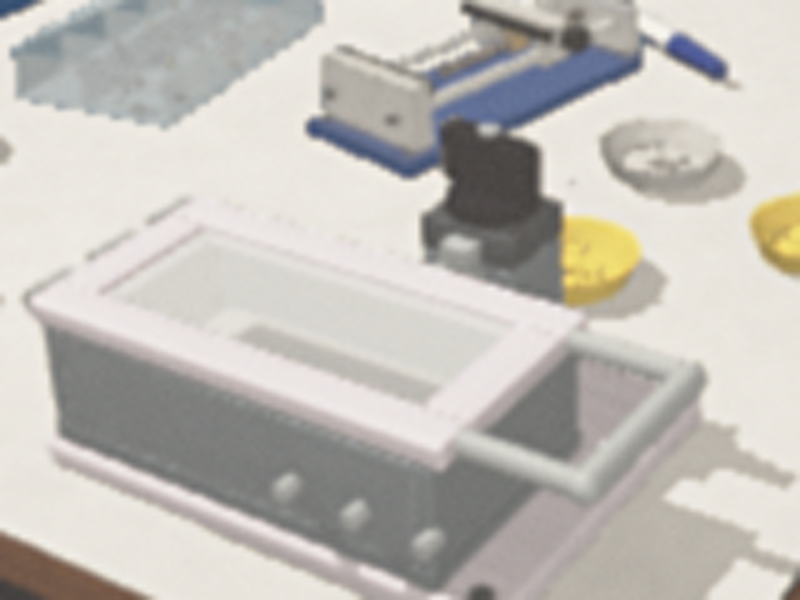

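The gripper is just above the crop, and the knob bar at (490,160) is untouched, in the position the fit predicted. I'll go down and close.

Call:
carry_out:
  motion:
    - {"slide": [0,0.07,0.7],"rot": [0,0,0],"hand": -1}
    - {"slide": [0,0.07,1.4],"rot": [0,0,0],"hand": -1}
    - {"slide": [0,0.07,2.1],"rot": [0,0,0],"hand": -1}
    - {"slide": [0,0.07,2.8],"rot": [0,0,0],"hand": -1}
    - {"slide": [0,0.07,2.8],"rot": [0,0,0],"hand": 0.2}
    - {"slide": [0,0.07,2.8],"rot": [0,0,0],"hand": 1}
    - {"slide": [0,0.07,2.8],"rot": [0,0,0],"hand": 1}
    - {"slide": [0,0.07,2.8],"rot": [0,0,0],"hand": 1}

```text
clock: 3.35
tcp_pos: [0.4646, 0.2287, 0.098]
orientation: [[-0.992, 0.128, 0.002], [0.128, 0.992, 0.001], [-0.002, 0.001, -1.0]]
wrist_force: [0.3, -1.1, 0.8]
gripper_width: 0.329
grasp_force: 0.0
```

Call:
carry_out:
  motion:
    - {"slide": [0,0,0],"rot": [0,0,0],"hand": 1}
    - {"slide": [0,0,0],"rot": [0,0,0],"hand": 1}
    - {"slide": [0,0,0],"rot": [0,0,0],"hand": 1}
    - {"slide": [0,0,0],"rot": [0,0,0],"hand": 1}
    - {"slide": [0,0,0],"rot": [0,0,0],"hand": 1}
    - {"slide": [0,0,0],"rot": [0,0,0],"hand": 1}
    - {"slide": [0,0,0],"rot": [0,0,0],"hand": 1}
    - {"slide": [0,0,0],"rot": [0,0,0],"hand": 1}

```text
clock: 4.15
tcp_pos: [0.4643, 0.2296, 0.098]
orientation: [[-0.992, 0.127, 0.002], [0.127, 0.992, 0.002], [-0.002, 0.003, -1.0]]
wrist_force: [-0.7, 3.5, 6.6]
gripper_width: 0.126
grasp_force: 61.3
```

```bash
python3 - <<'E'
from h import *
o=readout.get_obs();print({k:np.round(v,3) for k,v in o.items()})
E
```

```text
{'clock': np.float64(4.15), 'q': array([ 18.086,  22.849, -26.554,  40.454,   0.102,  25.382]), 'dq': array([-0.003, -0.114, -0.028,  0.05 , -0.027,  0.089]), 'effort': array([-1.7090e+00, -4.0358e+01,  1.9772e+01, -1.1700e-01, -9.2300e-01,
       -3.7000e-02]), 'tcp_pos': array([0.464, 0.23 , 0.098]), 'orientation': array([[-0.992,  0.127,  0.002],
       [ 0.127,  0.992,  0.002],
       [-0.002,  0.003, -1.   ]]), 'wrist_force': array([-0.739,  3.524,  6.573]), 'ft_torque': array([ 0.54 ,  0.319, -0.021]), 'grasp_force': np.float64(61.332), 'gripper_width': np.float64(0.126)}
```

Call:
carry_out:
  motion:
    - {"slide": [0,0,0],"rot": [0,0,0.12],"hand": 1}
    - {"slide": [0,0,0],"rot": [0,0,0.24],"hand": 1}
    - {"slide": [0,0,0],"rot": [0,0,0.36],"hand": 1}
    - {"slide": [0,0,0],"rot": [0,0,0.48],"hand": 1}
    - {"slide": [0,0,0],"rot": [0,0,0.6],"hand": 1}
    - {"slide": [0,0,0],"rot": [0,0,0.72],"hand": 1}
    - {"slide": [0,0,0],"rot": [0,0,0.84],"hand": 1}
    - {"slide": [0,0,0],"rot": [0,0,0.96],"hand": 1}

```text
clock: 4.95
tcp_pos: [0.4631, 0.228, 0.0979]
orientation: [[-0.46, 0.888, -0.0], [0.888, 0.46, -0.001], [-0.001, -0.001, -1.0]]
wrist_force: [-4.9, -2.7, 11.7]
gripper_width: 0.126
grasp_force: 62.2
```

```bash
python3 - <<'E'
from h import *
o=readout.get_obs();print({k:np.round(v,3) for k,v in o.items() if k in("ft_torque","wrist_force","grasp_force","gripper_width","q","tcp_pos","orientation")})
E
```

```text
{'q': array([ 1.8051e+01,  2.2813e+01, -2.6620e+01,  4.0602e+01, -6.7000e-02,
        8.0658e+01]), 'tcp_pos': array([0.463, 0.228, 0.098]), 'orientation': array([[-0.46 ,  0.888, -0.   ],
       [ 0.888,  0.46 , -0.001],
       [-0.001, -0.001, -1.   ]]), 'wrist_force': array([-4.949, -2.739, 11.729]), 'ft_torque': array([-0.553,  1.105,  0.053]), 'grasp_force': np.float64(62.155), 'gripper_width': np.float64(0.126)}
```

Call:
carry_out:
  motion:
    - {"slide": [0,0,0],"rot": [0,0,0.08],"hand": 1}
    - {"slide": [0,0,0],"rot": [0,0,0.16],"hand": 1}
    - {"slide": [0,0,0],"rot": [0,0,0.22],"hand": 1}
    - {"slide": [0,0,0],"rot": [0,0,0.27],"hand": 1}
    - {"slide": [0,0,0],"rot": [0,0,0.3],"hand": 1}
    - {"slide": [0,0,0],"rot": [0,0,0.32],"hand": 1}
    - {"slide": [0,0,0],"rot": [0,0,0.34],"hand": 1}
    - {"slide": [0,0,0],"rot": [0,0,0.34],"hand": 1}

```text
clock: 5.75
tcp_pos: [0.4624, 0.2278, 0.0979]
orientation: [[-0.144, 0.99, -0.001], [0.99, 0.144, -0.002], [-0.002, -0.002, -1.0]]
wrist_force: [-5.2, -2.5, 13.6]
gripper_width: 0.127
grasp_force: 62.6
```

```bash
python3 - <<'E'
from h import *
o=readout.get_obs();print({k:np.round(v,3) for k,v in o.items() if k in("ft_torque","wrist_force","grasp_force","gripper_width","q","tcp_pos","orientation")})
E
```

```text
{'q': array([ 1.8060e+01,  2.2793e+01, -2.6653e+01,  4.0658e+01, -7.7000e-02,
        9.9804e+01]), 'tcp_pos': array([0.462, 0.228, 0.098]), 'orientation': array([[-0.144,  0.99 , -0.001],
       [ 0.99 ,  0.144, -0.002],
       [-0.002, -0.002, -1.   ]]), 'wrist_force': array([-5.225, -2.524, 13.627]), 'ft_torque': array([-0.563,  1.335,  0.43 ]), 'grasp_force': np.float64(62.556), 'gripper_width': np.float64(0.127)}
```

Call:
carry_out:
  motion:
    - {"slide": [0,0,0],"rot": [0,0,0.02],"hand": 1}
    - {"slide": [0,0,0],"rot": [0,0,0.04],"hand": 1}
    - {"slide": [0,0,0],"rot": [0,0,0.06],"hand": 1}
    - {"slide": [0,0,0],"rot": [0,0,0.06],"hand": 1}
    - {"slide": [0,0,0],"rot": [0,0,0.06],"hand": 1}
    - {"slide": [0,0,0],"rot": [0,0,0.06],"hand": 1}
    - {"slide": [0,0,0],"rot": [0,0,0.06],"hand": 1}
    - {"slide": [0,0,0],"rot": [0,0,0.06],"hand": 1}

```text
clock: 6.55
tcp_pos: [0.4624, 0.2278, 0.098]
orientation: [[-0.087, 0.996, -0.001], [0.996, 0.087, -0.002], [-0.002, -0.001, -1.0]]
wrist_force: [-6.6, -3.3, 13.1]
gripper_width: 0.124
grasp_force: 71.6
```

```bash
python3 - <<'E'
from h import *
o=readout.get_obs();print({k:np.round(v,3) for k,v in o.items() if k in("ft_torque","wrist_force","grasp_force","gripper_width","q","tcp_pos","orientation")})
E
```

```text
{'q': array([ 1.80750e+01,  2.27910e+01, -2.66500e+01,  4.06600e+01,
       -9.80000e-02,  1.03083e+02]), 'tcp_pos': array([0.462, 0.228, 0.098]), 'orientation': array([[-0.087,  0.996, -0.001],
       [ 0.996,  0.087, -0.002],
       [-0.002, -0.001, -1.   ]]), 'wrist_force': array([-6.6  , -3.277, 13.094]), 'ft_torque': array([-0.657,  1.342,  1.378]), 'grasp_force': np.float64(71.639), 'gripper_width': np.float64(0.124)}
```

Call:
carry_out:
  motion:
    - {"slide": [0,0,0],"rot": [0,0,0.06],"hand": 0}
    - {"slide": [0,0,0],"rot": [0,0,0.06],"hand": 0}
    - {"slide": [0,0,0],"rot": [0,0,0.06],"hand": 0}
    - {"slide": [0,0,0],"rot": [0,0,0.06],"hand": 0}
    - {"slide": [0,0,-0.3],"rot": [0,0,0.06],"hand": 0}
    - {"slide": [0,0,-0.8],"rot": [0,0,0.06],"hand": 0}
    - {"slide": [0,0,-1.4],"rot": [0,0,0.06],"hand": 0}
    - {"slide": [0,0,-1.8],"rot": [0,0,0.06],"hand": 0}

```text
clock: 7.35
tcp_pos: [0.4642, 0.2287, 0.1524]
orientation: [[-0.023, 1.0, 0.001], [1.0, 0.023, 0.0], [0.0, 0.001, -1.0]]
wrist_force: [-1.0, 0.4, -0.2]
gripper_width: 0.5
grasp_force: 0.0
```

```bash
python3 - <<'E'
from h import *
plan((.350,.311,.13),89.6)
E
```

```text
slide [ 2.832 -3.743  0.743] rot [ 0.001 -0.     0.03 ] q [ 18.  19. -23.  48.  -0. 107.] t 7.35
```

Call:
carry_out:
  motion:
    - {"slide": [0.5,-0.6,0],"rot": [0,0,0.03],"hand": 0.05}
    - {"slide": [1,-1.4,0],"rot": [0,0,0.03],"hand": 0.05}
    - {"slide": [1.6,-2.1,0],"rot": [0,0,0.03],"hand": 0.05}
    - {"slide": [2.1,-2.8,0],"rot": [0,0,0.03],"hand": 0.05}
    - {"slide": [2.6,-3.4,0.3],"rot": [0,0,0.03],"hand": 0.05}
    - {"slide": [2.83,-3.74,0.6],"rot": [0,0,0.03],"hand": 0.05}
    - {"slide": [2.83,-3.74,0.74],"rot": [0,0,0.03],"hand": 0.05}
    - {"slide": [2.83,-3.74,0.74],"rot": [0,0,0.03],"hand": 0.05}

```text
clock: 8.15
tcp_pos: [0.3495, 0.3104, 0.128]
orientation: [[0.007, 1.0, -0.0], [1.0, -0.007, -0.001], [-0.001, -0.0, -1.0]]
wrist_force: [0.5, 0.4, 0.0]
gripper_width: 0.474
grasp_force: 0.0
```

```bash
python3 - <<'E'
from h import *
import cv2
plan((.350,.311,.049),89.6)
print(readout.get_obs()["tcp_pos"])
a=imaging.snapshot("side")[...,::-1][190:310,230:390]
cv2.imwrite("pics/c3.png",cv2.resize(a,None,fx=5,fy=5,interpolation=cv2.INTER_CUBIC))
E
```

```text
slide [0.024 0.017 2.634] rot [-0.     0.001  0.   ] q [ 33.  16. -32.  42.  -0. 123.] t 8.15
[0.3495282  0.31035099 0.12802494]
```

View pics/c3.png

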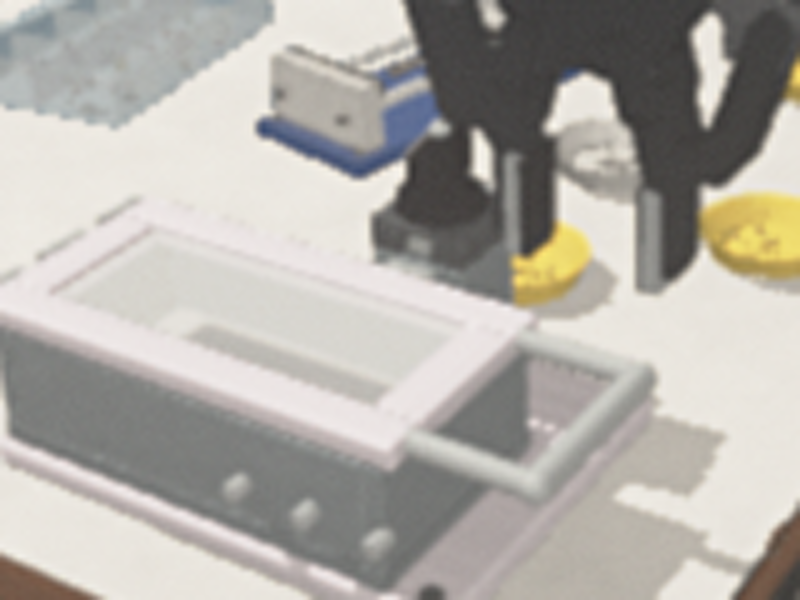

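The knob bar at (440,170) now shows its narrow end and the bolt is drawn back. The fingers at (525,240) and (665,270) straddle the handle bar below them. I'll go down and grip.

Call:
carry_out:
  motion:
    - {"slide": [0.02,0.02,0.8],"rot": [0,0,0],"hand": 0.05}
    - {"slide": [0.02,0.02,1.5],"rot": [0,0,0],"hand": 0.05}
    - {"slide": [0.02,0.02,2.1],"rot": [0,0,0],"hand": 0.05}
    - {"slide": [0.02,0.02,2.6],"rot": [0,0,0],"hand": 0.05}
    - {"slide": [0.02,0.02,2.6],"rot": [0,0,0],"hand": 1}
    - {"slide": [0.02,0.02,2.6],"rot": [0,0,0],"hand": 1}
    - {"slide": [0.02,0.02,2.6],"rot": [0,0,0],"hand": 1}
    - {"slide": [0.02,0.02,2.6],"rot": [0,0,0],"hand": 1}

```text
clock: 9.0
tcp_pos: [0.3496, 0.311, 0.0509]
orientation: [[0.007, 1.0, -0.001], [1.0, -0.007, -0.0], [-0.0, -0.001, -1.0]]
wrist_force: [-4.2, -1.9, -1.3]
gripper_width: 0.117
grasp_force: 58.5
```

```bash
python3 - <<'E'
from h import *
o=readout.get_obs();print({k:np.round(v,4) for k,v in o.items() if k in("ft_torque","wrist_force","grasp_force","gripper_width","q","tcp_pos","orientation")})
# lifting arc about hinge: tcp displacement in tool axes (units) for lid angles
Rc=o["orientation"]; yaw=-.007; L=.241
for a in np.linspace(0,.8,17):
    d=np.array([L*(1-np.cos(a))*np.cos(yaw),L*(1-np.cos(a))*np.sin(yaw),L*np.sin(a)])
    print(round(a,3),(Rc.T@d/.03).round(2))
E
```

```text
{'q': array([ 3.259670e+01,  2.256580e+01, -3.635550e+01,  3.113940e+01,
        7.600000e-03,  1.230123e+02]), 'tcp_pos': array([0.3496, 0.311 , 0.0509]), 'orientation': array([[ 7.3e-03,  1.0e+00, -1.0e-03],
       [ 1.0e+00, -7.3e-03, -5.0e-04],
       [-5.0e-04, -1.0e-03, -1.0e+00]]), 'wrist_force': array([-4.2079, -1.8939, -1.2632]), 'ft_torque': array([-0.1996,  0.7056, -0.0367]), 'grasp_force': np.float64(58.5014), 'gripper_width': np.float64(0.1172)}
0.0 [0. 0. 0.]
0.05 [-0.    0.01 -0.4 ]
0.1 [-0.    0.04 -0.8 ]
0.15 [-0.    0.09 -1.2 ]
0.2 [-0.    0.16 -1.6 ]
0.25 [-0.    0.25 -1.99]
0.3 [-0.    0.36 -2.37]
0.35 [-0.    0.48 -2.76]
0.4 [-0.    0.63 -3.13]
0.45 [-0.    0.8  -3.49]
0.5 [-0.    0.98 -3.85]
0.55 [-0.    1.18 -4.2 ]
0.6 [-0.    1.4  -4.54]
0.65 [-0.    1.63 -4.86]
0.7 [-0.    1.88 -5.18]
0.75 [-0.    2.15 -5.48]
0.8 [-0.    2.43 -5.77]
```

Gripped. I'll lift along the arc to about 0.4 rad first.

Call:
carry_out:
  motion:
    - {"slide": [0,0.01,-0.4],"rot": [0,0,0],"hand": 1}
    - {"slide": [0,0.04,-0.8],"rot": [0,0,0],"hand": 1}
    - {"slide": [0,0.09,-1.2],"rot": [0,0,0],"hand": 1}
    - {"slide": [0,0.16,-1.6],"rot": [0,0,0],"hand": 1}
    - {"slide": [0,0.25,-2.0],"rot": [0,0,0],"hand": 1}
    - {"slide": [0,0.36,-2.37],"rot": [0,0,0],"hand": 1}
    - {"slide": [0,0.48,-2.76],"rot": [0,0,0],"hand": 1}
    - {"slide": [0,0.63,-3.13],"rot": [0,0,0],"hand": 1}

```text
clock: 9.8
tcp_pos: [0.3678, 0.3108, 0.145]
orientation: [[0.007, 1.0, -0.002], [1.0, -0.007, -0.0], [-0.0, -0.002, -1.0]]
wrist_force: [-4.4, -1.0, -0.7]
gripper_width: 0.113
grasp_force: 58.5
```

```bash
python3 - <<'E'
from h import *
o=readout.get_obs();print({k:np.round(v,4) for k,v in o.items() if k in("ft_torque","wrist_force","grasp_force","gripper_width","q","tcp_pos")})
# start commanded tcp (.3502,.3115,.050) ; final targets
g=o["tcp_pos"]+np.array([0,0,.0187])
h=np.array([.5912,.3096,.068]); v=g-h; print(np.hypot(v[0],v[2]),np.arctan2(v[2],-v[0]))
E
```

```text
{'q': array([ 3.13804e+01,  1.62803e+01, -2.82768e+01,  4.55580e+01,
        4.24000e-02,  1.21767e+02]), 'tcp_pos': array([0.3678, 0.3108, 0.145 ]), 'wrist_force': array([-4.3525, -0.9649, -0.7475]), 'ft_torque': array([-0.1369,  1.1781,  0.0325]), 'grasp_force': np.float64(58.4664), 'gripper_width': np.float64(0.1129)}
0.24299006959396627 0.40467491293869234
```

Call:
carry_out:
  motion:
    - {"slide": [0,0.17,-0.36],"rot": [0,0,0],"hand": 1}
    - {"slide": [0,0.35,-0.72],"rot": [0,0,0],"hand": 1}
    - {"slide": [0,0.55,-1.07],"rot": [0,0,0],"hand": 1}
    - {"slide": [0,0.77,-1.41],"rot": [0,0,0],"hand": 1}
    - {"slide": [0,1.0,-1.73],"rot": [0,0,0],"hand": 1}
    - {"slide": [0,1.25,-2.05],"rot": [0,0,0],"hand": 1}
    - {"slide": [0,1.52,-2.35],"rot": [0,0,0],"hand": 1}
    - {"slide": [0,1.72,-2.55],"rot": [0,0,0],"hand": 1}

```text
clock: 10.6
tcp_pos: [0.4171, 0.3105, 0.2222]
orientation: [[0.006, 1.0, -0.007], [1.0, -0.006, 0.0], [0.0, -0.007, -1.0]]
wrist_force: [-13.5, -1.8, 9.4]
gripper_width: 0.114
grasp_force: 58.6
```

Call:
carry_out:
  motion:
    - {"slide": [0,0,0],"rot": [0,0,0],"hand": 1}
    - {"slide": [0,0,0],"rot": [0,0,0],"hand": 1}
    - {"slide": [0,0,0],"rot": [0,0,0],"hand": 1}
    - {"slide": [0,0,0],"rot": [0,0,0],"hand": 1}
    - {"slide": [0,0,0],"rot": [0,0,0],"hand": 1}
    - {"slide": [0,0,0],"rot": [0,0,0],"hand": 1}
    - {"slide": [0,0,0],"rot": [0,0,0],"hand": 1}
    - {"slide": [0,0,0],"rot": [0,0,0],"hand": 1}

```text
clock: 11.4
tcp_pos: [0.4168, 0.3105, 0.2219]
orientation: [[0.006, 1.0, -0.006], [1.0, -0.006, 0.0], [0.0, -0.006, -1.0]]
wrist_force: [-13.5, -2.7, 10.2]
gripper_width: 0.112
grasp_force: 58.7
```

```bash
python3 - <<'E'
from h import *
import cv2
o=readout.get_obs();print({k:np.round(v,4) for k,v in o.items() if k in("ft_torque","wrist_force","grasp_force","gripper_width","q","tcp_pos","orientation")})
g=o["tcp_pos"]-.0187*o["orientation"][:,2]
h=np.array([.5912,.3096,.068]); v=g-h; print(np.hypot(v[0],v[2]),np.arctan2(v[2],-v[0]))
s=[0.48302,0.28432,-0.007]
for a in(.74,.785,.83): # lid frame points: handle corners, lid top front corners
    P=[]
    for r,y,t in((241,62,0),(241,-10,0),(193,74.5,5),(193,-22.5,5)):
        P.append((108-r*np.cos(a)+t*np.sin(a),y,68+r*np.sin(a)+t*np.cos(a)))
    print(a,((proj("side",jw(s,P))-[230,130])*4).round().tolist())
a=imaging.snapshot("side")[...,::-1][130:280,230:420]
cv2.imwrite("pics/c4.png",cv2.resize(a,None,fx=4,fy=4,interpolation=cv2.INTER_CUBIC))
E
```

```text
{'q': array([ 28.4431,  16.1018, -16.0993,  58.1013,   0.1671, 118.7823]), 'tcp_pos': array([0.4168, 0.3105, 0.2219]), 'orientation': array([[ 0.0059,  1.    , -0.006 ],
       [ 1.    , -0.0059,  0.    ],
       [ 0.    , -0.006 , -1.    ]]), 'wrist_force': array([-13.4976,  -2.7346,  10.2074]), 'ft_torque': array([-0.4905,  2.9251, -0.0336]), 'grasp_force': np.float64(58.7456), 'gripper_width': np.float64(0.1122)}
0.24527106241334062 0.7807457093314718
0.74 [[281.0, 221.0], [382.0, 167.0], [186.0, 282.0], [325.0, 207.0]]
0.785 [[264.0, 198.0], [366.0, 146.0], [173.0, 265.0], [313.0, 191.0]]
0.83 [[247.0, 176.0], [350.0, 127.0], [159.0, 248.0], [300.0, 177.0]]
```

View pics/c4.png

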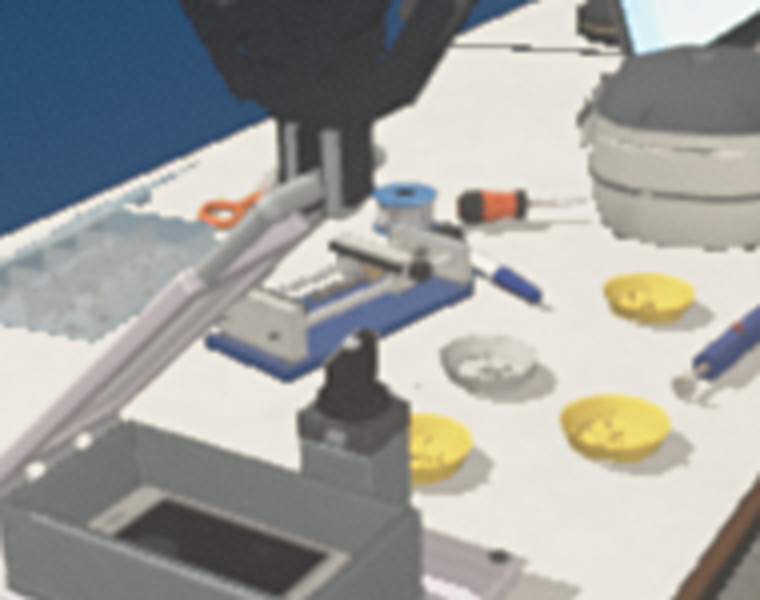

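The side view shows the lid open and held by the bow at (320,190). Comparing corners with the model gives roughly 0.76 rad, with some radial compression. I'll raise it slightly, which relieves the load and adds angle, then check it with an overlay.

Call:
carry_out:
  motion:
    - {"slide": [0,0,-0.05],"rot": [0,0,0],"hand": 1}
    - {"slide": [0,0,-0.1],"rot": [0,0,0],"hand": 1}
    - {"slide": [0,0,-0.15],"rot": [0,0,0],"hand": 1}
    - {"slide": [0,0,-0.18],"rot": [0,0,0],"hand": 1}
    - {"slide": [0,0,-0.18],"rot": [0,0,0],"hand": 1}
    - {"slide": [0,0,-0.18],"rot": [0,0,0],"hand": 1}
    - {"slide": [0,0,-0.18],"rot": [0,0,0],"hand": 1}
    - {"slide": [0,0,-0.18],"rot": [0,0,0],"hand": 1}

```text
clock: 12.25
tcp_pos: [0.4207, 0.3105, 0.2262]
orientation: [[0.007, 1.0, 0.0], [1.0, -0.007, -0.001], [-0.001, 0.0, -1.0]]
wrist_force: [0.9, -4.3, -3.8]
gripper_width: 0.114
grasp_force: 58.5
```

```bash
python3 - <<'E'
from h import *
import cv2
o=readout.get_obs();print({k:np.round(v,4) for k,v in o.items() if k in("wrist_force","grasp_force","gripper_width","tcp_pos")})
s=[0.48302,0.28432,-0.007]
I=imaging.snapshot("side")[...,::-1]; cv2.imwrite("pics/s5.png",I)
def pts(L,a): return [(108-r*np.cos(a)+t*np.sin(a),y,68+r*np.sin(a)+t*np.cos(a)) for r,y,t in L]
# closed and open side by side, model drawn on each, same scale: lid left top edge + handle left arm
out=[]
for I,a,x0,y0 in((cv2.imread("pics/side0.png"),0.,225,215),(I,.785,225,160)):
    w=cv2.resize(I[y0:y0+110,x0:x0+80],None,fx=5,fy=5,interpolation=cv2.INTER_CUBIC)
    for L,c in((((193,74.5,5),(193,-22.5,5)),(0,0,255)),(((193,74.5,5),(20,74.5,5)),(0,0,255)),(((193,62,0),(241,62,0),),(0,200,0)),(((241,62,0),(241,-10,0)),(0,200,0))):
        p=((proj("side",jw(s,pts(L,a)))-[x0,y0]+.5)*5).astype(int); cv2.line(w,p[0].tolist(),p[1].tolist(),c,1)
    out.append(w)
cv2.imwrite("pics/c5.png",np.hstack(out))
E
```

```text
{'tcp_pos': array([0.4207, 0.3105, 0.2262]), 'wrist_force': array([ 0.937 , -4.304 , -3.7578]), 'grasp_force': np.float64(58.4716), 'gripper_width': np.float64(0.1139)}
```

View pics/c5.png

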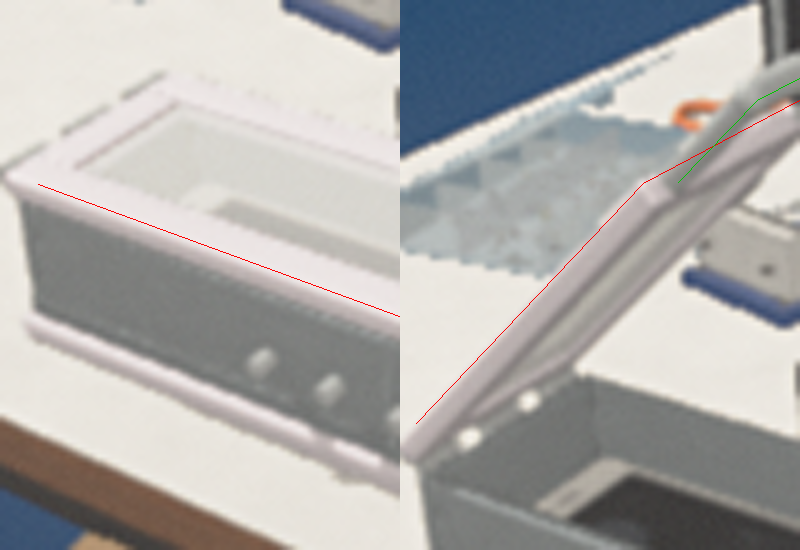

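The model drawn at 0.785 rad matches the open lid to within about 1 px at its front corner. The fingers' x travel gives 0.788 rad. The load is down to the lid's own weight, about 4 N, and the grip is firm at 58 N. I'm handing in now.

```bash
python3 -c "
from cell import ticket
print(ticket.hand_in())"
```

```text
the job is handed in; nothing more can be done
None
```

The lock knob is turned to its stop, and the gripper is still holding the lid by its bow handle at about 45° (I estimate 0.77–0.79 rad); the job is handed in at about 12 s, and the marker and dish were not touched.

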